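# Unlock the medicine box's drawer with its key

## Robot

A 6-joint arm with a two-finger parallel gripper is mounted at the origin on a cart in front of the work surface, level with it; the furniture and walls round the work are solid. World frame = base frame: x ahead of the robot, y to its left, z up, the work surface at z = 0. Lengths are in m, angles in rad, forces in N, time in s.
With the tool pointing down it reaches from about 0.425 to 0.95 m from the base axis. Payload 3.5 kg.
Tool frame: the origin (TCP) lies at the very end of the fingers, on their centre line; the grasp point (between the pads) lies 19 mm behind it; z points along the fingers, y is the line along which they close (so a half turn about z gives the same grasp; the last joint's range is limited). The gripper opens to 85 mm and grips with 20 to 120 N. Pads are 22 mm wide; open, the fingers measure 114 mm over their backs; the gripper's body (76 mm by 85 mm) begins 54 mm behind the grasp point. The pads swing forward as they close: fully open they stand 13 mm farther back than shut.
Start: joints at [1.044, 0.286, 1.577, -0, 1.279, -0.15], TCP at [0.248, 0.628, 0.231] pointing down, gripper open.
Joint ranges: [-2.77, 2.77], [-0.9, 2.22], [0.21, 2.48], [-1.53, 4.67], [0.24, 2.81], [-2.84, 2.84]. Speed limits (rad/s): [2.79, 2.79, 3.14, 3.14, 3.14, 3.14].

## Interface

Orientations are given as a unit quaternion [x, y, z, w].
In Python, from plant import ctrl, optics, sign_off gives the robot as it stands.
- The arm moves only by the shell command python3 -m creep 'ROWS' [FORCE]. ROWS is JSON, a list of rows, each an object of numbers: "x", "y", "z": the shift along the tool's x, y, z in mm; "rx", "ry", "rz": the turn, a rotation vector about the tool's x, y, z in degrees; "grip": the opening, from 0 (shut) to 1 (fully open). In form: [{"x": .., "y": .., "z": .., "rx": .., "ry": .., "rz": .., "grip": ..}, ...]. A call has exactly 10 rows; each row shifts and turns the commanded pose from where the row before left it, along the tool's axes as they then stand; what a row does not reach is not made up. A row lasts 1/12 s, in which the tool goes at most 41.7 mm and 7.16 degrees, less where a joint would pass 70% of its speed; a pose out of reach is approached as far as the arm can. A call with a gripper value outside its range is refused whole. The fingers move at their own pace and stop on an object; FORCE is the grip in N (left out, the last holds). Time passes only in rows, so rows that do not move let the fingers close, or fill a call up. It gives the time, the measured TCP pose, the force, the opening and the grip force at its end, in the units of the state.
- ctrl.get_state(): the state, without advancing time (a new reading comes with each control period).
- optics.read_camera(name): name is "side" or "top" or "wrist"; returns a dict with "color" (400x640x3 uint8, blue, green, red), "K" (3x3 intrinsics, pixels), "D" ([k1, k2, p1, p2, k3] as OpenCV has them; the pictures are not rectified), "R" (3x3) and "t" (3): a world point X has camera coordinates R X + t. Camera axes: x right, y down, z forward; pixel columns grow to the right and rows downward; lengths in m; the calibration is good to about 2 mm. A picture is of the moment at which its call begins. There is no depth.
- sign_off(): hands the job in; it is judged then, once.
The state is a dict: "time": time; "qpos": joint angles; "dq": joint speeds; "joint_efforts": joint torques, N m; "eef_pos": TCP position; "tcp_rot": TCP orientation; "contact_force": force on the tool from outside, world axes, zero at the start; "wrist_torque": the same for the moment, N m; "opening": opening from 0.0 (shut) to 1.0 (fully open); "finger_force": force on a finger pad.
Only numpy, scipy, OpenCV 4.12 (cv2) and the standard library are available. Lean on these libraries where they do the work, as an engineer would, in place of code of your own. Each camera call takes 0.05 s, during which the arm holds its last target. There are 200 camera calls.

## Task

Unlock the grey steel medicine box: take the flat key with the round disc head out of the wooden key block, push it fully into the slot in the top of the box and turn it clockwise (seen from above) until the bolt lets go and the drawer springs ajar. Leave the key standing in the lock, and leave the T-headed key where it is.

Things in the scene. Friction and masses are not known exactly. Their poses are not given: they have to be found in the camera images.
- flat_key_head (a point): centre of the key's head, an upright black disc 40 mm across, 10 mm thick along x (grip so); z up, y along the blade's width; symmetric by a half turn. Below: steel collar 38 (y) x 20 (x) x 5 mm, underside 31 mm below this point, resting on the 45 mm high block (point 76 mm above worktop); then the blade, 22 (y) x 5 (x) mm, 32 mm long, last 11 mm pointed, tip 63 mm below this point. 60 g
- tee_key_head (a point): the other key, not wanted: a black bar 56 mm long and 12 mm thick across a round steel shank like a T; the point is the bar's centre, 86 mm above the worktop. It stands in the other hole of the same wooden block (60 x 160 mm, 45 mm high; holes 90 mm apart along its length, either key in either hole)
- lock_slot (a point): mouth of the key slot, 109.5 mm above the worktop, centre of the barrel atop the fixed box (170 x 220 x 110 mm high); z up, turns with the barrel. Slot 28 mm along y (at first the box's 220 mm way), 10 along x, 36 deep, mouth bevelled 3 mm. Key fully in: collar on barrel, head point 31 mm above this. Barrel turns clockwise, to a stop at 1.2 rad and stays; with play the key turns up to 1.45 rad
- drawer_pull (a point): middle of the small steel pull (70 mm wide) low on the box's front, 48 mm above the worktop. The drawer is held by a hidden bolt on the barrel; once the barrel has turned some 0.7 rad the bolt clears its catch and a spring pushes the drawer out by about 20 mm, away from the box's middle. It needs no handling
There are look-alikes about, which are no part of the job. What is shaped like the part that bears flat_key_head but purple is not meant.

How it is judged:
By the outcome, as a careful person would: the job done as asked, in the order asked, and still so for the second after the job is handed in, with the robot touching nothing.
It also fails if it takes over 48 s, if anything falls off the work surface, if the arm or the gripper's body presses on something with over 40 N, if the wrist force passes 120 N, or if a joint passes its speed limit or range.

## Working session

There is one attempt and no reset: what is moved stays moved. The work goes in short steps, Python scripts to look and compute and a shell command to move; the robot and the scene stay as the last step left them, time stands still between calls to the robot, and variables do not carry over. Pictures are saved under pics/ and viewed, at most 10 in all, crops included, and the job is handed in when it is done.

```bash
mkdir -p pics; ls; python3 - <<'E'
from plant import ctrl, optics
import cv2,numpy as np,pickle
d={}
for n in("side","top"):
    c=optics.read_camera(n); d[n]=c; cv2.imwrite(f"pics/{n}0.png",c["color"]); print(n,c["K"].tolist() if hasattr(c["K"],'tolist') else c["K"],np.round(-np.array(c["R"]).T@np.array(c["t"]),3))
c=optics.read_camera("wrist"); d["wrist"]=c; cv2.imwrite("pics/wrist0.png",c["color"])
pickle.dump(d,open("v0.pkl","wb"))
s=ctrl.get_state(); print(s)
E
```

```text
pics
side [[486.7689575808461, 0.0, 321.13469514649404], [0.0, 486.7689575808461, 202.8008269522531], [0.0, 0.0, 1.0]] [0.43  0.94  0.633]
top [[420.5543955068485, 0.0, 319.36899520787836], [0.0, 420.5543955068485, 207.9692312740214], [0.0, 0.0, 1.0]] [0.328 0.076 0.933]
{'time': 0.15, 'qpos': array([ 1.04402166e+00,  2.87008147e-01,  1.57787434e+00,  9.68005801e-06,
        1.27860103e+00, -1.50003672e-01]), 'dq': array([ 0.00095753, -0.00602554, -0.00209198,  0.00081425,  0.00332822,
       -0.0003811 ]), 'joint_efforts': array([ 1.02532547e-03, -4.06602645e+01, -2.93140537e+01, -1.55613948e-04,
        3.89307053e-03, -2.97636209e-07]), 'eef_pos': array([0.24805157, 0.62720564, 0.23021607]), 'tcp_rot': array([ 1.87274490e-01,  9.82307168e-01, -8.90279180e-04, -3.18224079e-04]), 'contact_force': array([ 0.86447728, -0.08214626, -0.05707065]), 'wrist_torque': array([-0.00397115, -0.01612354, -0.01136298]), 'finger_force': 0.0, 'opening': 0.999004810130431}
```

View pics/side0.png

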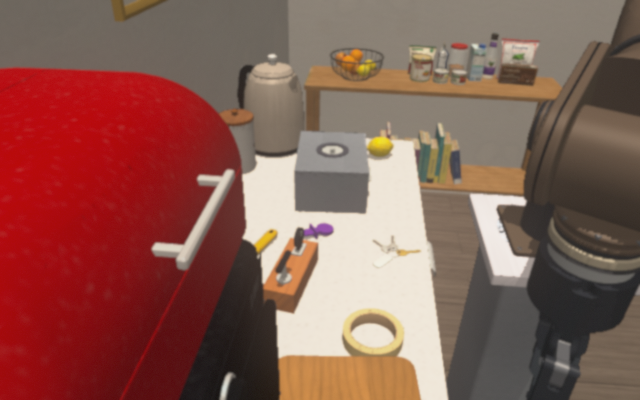

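View pics/top0.png

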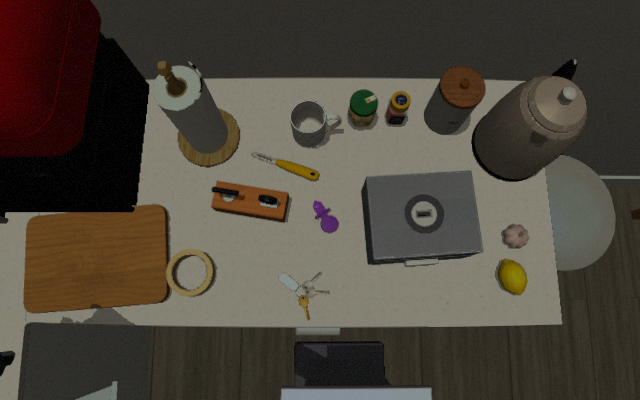

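The side view shows the block near (292,272) with two keys, and the box with its barrel at (332,150). In the top view the block is near (250,200), the barrel at (424,214), the pull at (421,262), and the purple decoy at (325,217). I'll enlarge these.

```bash
python3 - <<'E'
import cv2,numpy as np,pickle
d=pickle.load(open("v0.pkl","rb"))
r=lambda n,x,y,w,h:cv2.resize(d[n]["color"][y:y+h,x:x+w],(400,300),interpolation=cv2.INTER_CUBIC)
a=np.vstack([np.hstack([r("side",245,220,100,75),r("side",285,115,100,75)]),np.hstack([r("top",200,160,100,75),r("top",375,180,100,75)])])
a=np.clip(a.astype(float)*1.3,0,255).astype(np.uint8)
cv2.imwrite("pics/crop1.png",a)
# rough rays
for n,uv,z in [("top",(268,200),.08),("top",(226,190),.086),("top",(424,213),.1095),("side",(299,240),.08),("side",(284,265),.08),("side",(332,150),.1095),("top",(421,262),.05)]:
    c=d[n];R=np.array(c["R"]);t=np.array(c["t"])
    p=cv2.undistortPoints(np.array([[uv]],float),np.array(c["K"]),np.array(c["D"]))[0,0]
    o=-R.T@t; v=R.T@np.array([*p,1]); print(n,uv,np.round(o+v*(z-o[2])/v[2],3))
print(np.round(d["wrist"]["R"],3),d["wrist"]["t"], d["wrist"]["K"])
E
```

```text
top (268, 200) [0.537 0.185 0.08 ]
top (226, 190) [0.557 0.273 0.086]
top (424, 213) [ 0.504 -0.133  0.11 ]
side (299, 240) [0.537 0.202 0.08 ]
side (284, 265) [0.553 0.279 0.08 ]
side (332, 150) [ 0.502 -0.132  0.11 ]
top (421, 262) [ 0.411 -0.137  0.05 ]
[[ 0.368  0.93  -0.003]
 [ 0.899 -0.355  0.257]
 [ 0.238 -0.097 -0.966]] [-0.67338176 -0.03298976  0.37916121] [[299.28461904   0.         322.0605928 ]
 [  0.         299.28461904 197.94245247]
 [  0.           0.           1.        ]]
```

View pics/crop1.png

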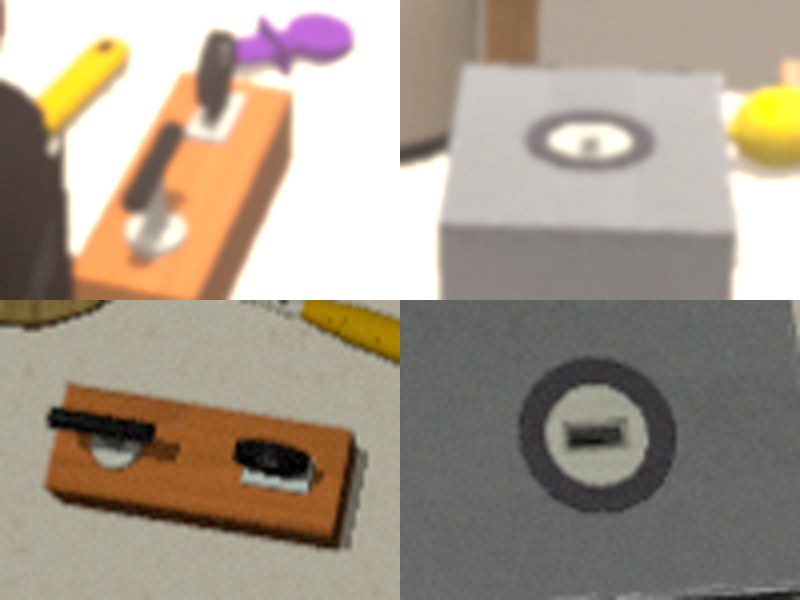

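The crop shows the flat disc key in the block's hole nearer the box (side (299,238), top (268,199)). The T key is in the far hole, and the slot lies along world y at top (424,214). Next I'll measure positions and directions and plan the approach.

```bash
cat > h.py <<'E'
import cv2,numpy as np,pickle
from scipy.spatial.transform import Rotation as Ro
def ray(c,uv):
    R=np.array(c["R"]);t=np.array(c["t"])
    p=cv2.undistortPoints(np.array([[uv]],float),np.array(c["K"]),np.array(c["D"]))[0,0]
    v=R.T@np.array([*p,1]); return -R.T@t, v/np.linalg.norm(v)
def onz(c,uv,z):
    o,v=ray(c,uv); return o+v*(z-o[2])/v[2]
def tri(*cu):
    A=np.zeros((3,3));b=np.zeros(3);L=[]
    for c,uv in cu:
        o,v=ray(c,uv);P=np.eye(3)-np.outer(v,v);A+=P;b+=P@o;L.append((P,o))
    X=np.linalg.solve(A,b); return X,[round(1e3*np.linalg.norm(P@(X-o)),1) for P,o in L]
def proj(c,X):
    return cv2.projectPoints(np.array([X],float),cv2.Rodrigues(np.array(c["R"]))[0],np.array(c["t"]),np.array(c["K"]),np.array(c["D"]))[0].ravel()
def blob(mask,near,minarea=10):
    n,l,s,ce=cv2.connectedComponentsWithStats(mask.astype(np.uint8))
    k=[i for i in range(1,n) if s[i,4]>=minarea]
    i=min(k,key=lambda i:np.hypot(*(ce[i]-near)))
    return l==i,ce[i],s[i]
def axis_z(c,mask,z):
    ys,xs=np.nonzero(mask);P=np.array([onz(c,(x,y),z)[:2] for x,y in zip(xs,ys)])
    r=cv2.minAreaRect((P*1e3).astype(np.float32)); 
    w,V=np.linalg.eigh(np.cov(P.T));a=np.degrees(np.arctan2(*V[::-1,1]))%180
    return np.round(P.mean(0),4),round(a,1),np.round(r[0],1),np.round(r[1],1),round(r[2],1)
def go(s,pos,yaw):
    """tool down, closing axis (tool y) at world angle yaw deg; shift in tool mm and rotvec deg"""
    R0=Ro.from_quat(s["tcp_rot"]);best=None
    for k in(0,180):
        a=np.radians(yaw+k);y=np.array([np.cos(a),np.sin(a),0]);z=np.array([0,0,-1.]);x=np.cross(y,z)
        rv=(R0.inv()*Ro.from_matrix(np.c_[x,y,z])).as_rotvec(degrees=True)
        if best is None or np.linalg.norm(rv)<np.linalg.norm(best):best=rv
    return np.round(R0.inv().apply(np.array(pos)-s["eef_pos"])*1e3,1),np.round(best,2)
E
python3 - <<'E'
from h import *
from plant import ctrl
d=pickle.load(open("v0.pkl","rb"));T,S=d["top"],d["side"]
im=T["color"].astype(int);b,g,r=im[...,0],im[...,1],im[...,2]
print("key",tri((T,(268.2,199.5)),(S,(299,238))))
print("tee",tri((T,(225.3,191.2)),(S,(283.5,261.5))))
print("slot",tri((T,(423.7,213.7)),(S,(332.5,150.5))))
m,_,_=blob((r>b+40)&(r>g+25),(250,200),200);print("block",axis_z(T,m,.045))
dk=im.max(2)<45
m,ce,st=blob(dk,(268,199));print("disc",ce,st,axis_z(T,m,.09))
m,ce,st=blob(dk,(424,214));print("slot",ce,st,axis_z(T,m,.1095))
m,ce,st=blob((im.min(2)>105)&(im.max(2)<200),(424,214),30);print("barrel",ce,st,axis_z(T,m,.1095))
for uv in [(367,180),(474,173),(479,250),(373,258)]: print(onz(T,uv,.11))
s=ctrl.get_state();print(go(s,(.45,.19,.23),90),go(s,(.537,.193,.23),0))
W=d["wrist"];R0=Ro.from_quat(s["tcp_rot"]);o,_=ray(W,(320,200));print("cam in tool",R0.inv().apply(o-s["eef_pos"]),R0.inv().apply(W["R"][2]))
E
```

```text
key (array([0.53967526, 0.18551142, 0.07225973]), [np.float64(0.4), np.float64(0.4)])
tee (array([0.55462678, 0.27474797, 0.08438045]), [np.float64(0.2), np.float64(0.2)])
slot (array([ 0.50183896, -0.13264927,  0.1082062 ]), [np.float64(0.6), np.float64(0.6)])
block (array([0.5451, 0.229 ]), np.float64(81.2), array([546.8, 230.9]), array([160.6,  61.1]), 80.8)
disc [267.5078125 199.296875 ] [259 195  18  10 128] (array([0.5361, 0.1847]), np.float64(75.3), array([536., 185.]), array([38.4, 16.2]), 78.5)
slot [423.51428571 213.68571429] [418 212  12   4  35] (array([ 0.5022, -0.132 ]), np.float64(97.7), array([ 502.6, -132. ]), array([ 6.2, 22.7]), 0.1)
barrel [424.03311258 213.36754967] [412 202  25  24 302] (array([ 0.5029, -0.1331]), np.float64(5.7), array([ 502.8, -133. ]), array([46.5, 46.1]), 43.6)
[ 0.57212375 -0.01958623  0.11      ]
[ 0.58823385 -0.24219324  0.11      ]
[ 0.42854386 -0.23970746  0.11      ]
[ 0.41323427 -0.02781598  0.11      ]
(array([-348.6, -332.2,    0.7]), array([ -0.1 ,  -0.04, -21.59])) (array([-428.4, -297.4,    0.6]), array([-1.000e-01,  5.000e-02,  6.841e+01]))
cam in tool [ 0.06505803 -0.00034687 -0.142919  ] [-2.57099681e-01 -8.60622622e-04  9.66384506e-01]
```

Heights agree with the text to within about 4 mm (72/76, 84/86, 108/109.5). The block measures 161x61 mm with its axis at 81°. First move: turn the wrist so the fingers close across the disc.

```bash
python3 -m creep '[{"rz":7},{"rz":7},{"rz":7},{"rz":7},{"rz":7},{"rz":7},{"rz":7},{"rz":7},{"rz":7},{"rz":7}]'; python3 - <<'E'
from h import *
from plant import ctrl
s=ctrl.get_state();print(go(s,(.538,.186,.19),-9),s["qpos"])
E
```

```text
(array([-432. , -303.5,   40.7]), array([-1.000e-01,  6.000e-02,  7.741e+01])) [ 1.04402166e+00  2.87008147e-01  1.57787434e+00  9.68005801e-06
  1.27860103e+00 -1.50003672e-01]$[0]: bad value
```

```bash
R='{"x":0}'; python3 -m creep '[{"x":0,"y":0,"z":0,"rx":0,"ry":0,"rz":7,"grip":1},{"x":0,"y":0,"z":0,"rx":0,"ry":0,"rz":7,"grip":1},{"x":0,"y":0,"z":0,"rx":0,"ry":0,"rz":7,"grip":1},{"x":0,"y":0,"z":0,"rx":0,"ry":0,"rz":7,"grip":1},{"x":0,"y":0,"z":0,"rx":0,"ry":0,"rz":7,"grip":1},{"x":0,"y":0,"z":0,"rx":0,"ry":0,"rz":7,"grip":1},{"x":0,"y":0,"z":0,"rx":0,"ry":0,"rz":7,"grip":1},{"x":0,"y":0,"z":0,"rx":0,"ry":0,"rz":7,"grip":1},{"x":0,"y":0,"z":0,"rx":0,"ry":0,"rz":7,"grip":1},{"x":0,"y":0,"z":0,"rx":0,"ry":0,"rz":7,"grip":1}]' 40; python3 - <<'E'
from h import *
from plant import ctrl
s=ctrl.get_state();print(go(s,(.538,.186,.19),-9),s["qpos"])
E
```

```text
time: 0.98
eef_pos: [0.2482, 0.6274, 0.2307]
tcp_rot: [0.719, 0.695, -0.0, 0.0]
contact_force: [0.6, 0.1, 0.9]
opening: 0.999
finger_force: 0.0
(array([-431.3,  304.6,   41. ]), array([-0.02,  0.05,  7.07])) [ 1.04399002e+00  2.86682351e-01  1.57734442e+00 -8.88998261e-06
  1.27860519e+00  1.07775185e+00]
```

```bash
python3 -m creep '[{"x":-33,"y":23,"z":2,"rx":0,"ry":0,"rz":0,"grip":1},{"x":-33,"y":23,"z":2,"rx":0,"ry":0,"rz":0,"grip":1},{"x":-33,"y":23,"z":2,"rx":0,"ry":0,"rz":0,"grip":1},{"x":-33,"y":23,"z":2,"rx":0,"ry":0,"rz":0,"grip":1},{"x":-33,"y":23,"z":2,"rx":0,"ry":0,"rz":0,"grip":1},{"x":-33,"y":23,"z":2,"rx":0,"ry":0,"rz":0,"grip":1},{"x":-33,"y":23,"z":2,"rx":0,"ry":0,"rz":0,"grip":1},{"x":-33,"y":23,"z":2,"rx":0,"ry":0,"rz":0,"grip":1},{"x":-33,"y":23,"z":2,"rx":0,"ry":0,"rz":0,"grip":1},{"x":-33,"y":23,"z":2,"rx":0,"ry":0,"rz":0,"grip":1}]' && python3 -m creep '[{"x":-33,"y":24,"z":5,"rx":0,"ry":0,"rz":0,"grip":1},{"x":-33,"y":24,"z":5,"rx":0,"ry":0,"rz":0,"grip":1},{"x":-33,"y":24,"z":5,"rx":0,"ry":0,"rz":0,"grip":1},{"x":0,"y":0,"z":5,"rx":0,"ry":0,"rz":7,"grip":1},{"x":0,"y":0,"z":0,"rx":0,"ry":0,"rz":0,"grip":1},{"x":0,"y":0,"z":0,"rx":0,"ry":0,"rz":0,"grip":1},{"x":0,"y":0,"z":0,"rx":0,"ry":0,"rz":0,"grip":1},{"x":0,"y":0,"z":0,"rx":0,"ry":0,"rz":0,"grip":1},{"x":0,"y":0,"z":0,"rx":0,"ry":0,"rz":0,"grip":1},{"x":0,"y":0,"z":0,"rx":0,"ry":0,"rz":0,"grip":1}]' && python3 - <<'E'
from h import *
from plant import ctrl,optics
s=ctrl.get_state();print(go(s,(.538,.186,.19),-9))
c=optics.read_camera("wrist");pickle.dump((s,c),open("w1.pkl","wb"));cv2.imwrite("pics/w1.png",c["color"])
for X in((.538,.186,.076),(.5546,.275,.086)):print(proj(c,X))
E
```

```text
time: 1.82
eef_pos: [0.4696, 0.2896, 0.211]
tcp_rot: [0.717, 0.697, -0.0, -0.0]
contact_force: [0.6, 1.4, 0.2]
opening: 1.002
finger_force: 0.0
time: 2.65
eef_pos: [0.538, 0.1914, 0.1917]
tcp_rot: [0.757, 0.653, 0.0, 0.0]
contact_force: [0.3, -0.3, 0.5]
opening: 1.001
finger_force: 0.0
(array([-5.3,  0.8,  1.7]), array([ 0.03, -0.01,  0.55]))
[323.21266099 199.00244955]
[327.51577682  91.89681207]
```

View pics/w1.png

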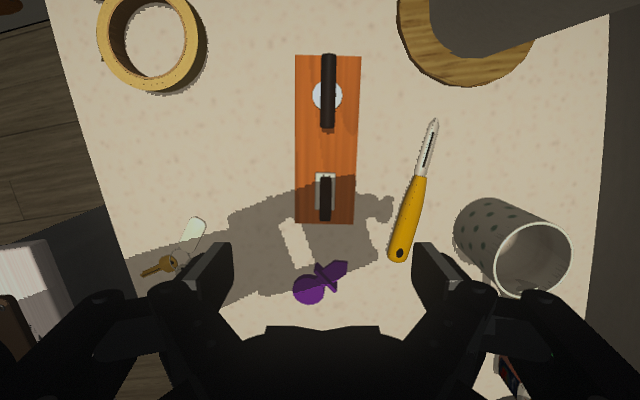

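The wrist view shows the disc edge-on at (325,199), as predicted, with the T key at (328,90) and the block's edges parallel to the image columns. Now I'll refine the position and orientation.

```bash
python3 - <<'E'
from h import *
d=pickle.load(open("v0.pkl","rb"));s,c=pickle.load(open("w1.pkl","rb"))
im=c["color"].astype(int)
m,ce,st=blob(im.max(2)<48,(325,199),60);print(ce,st)
ys,xs=np.nonzero(m)
for y in range(ys.min(),ys.max()+1,4):print(y,xs[ys==y].min(),xs[ys==y].max(),end="; ")
print("\n",axis_z(c,m,.085))
print(tri((c,ce),(d["top"],(268.0,199.5)),(d["side"],(299,238))), tri((c,ce),(d["side"],(299,238))))
b,g,r=im[...,0],im[...,1],im[...,2]
mm,_,_=blob((r>b*1.8)&(r>g*1.4)&(r>40),(327,140),500);print("block",axis_z(c,mm,.045))
y=Ro.from_quat(s["tcp_rot"]).as_matrix()[:,1];print("tool y",np.degrees(np.arctan2(y[1],y[0])))
E
```

```text
[325.0212766  198.74255319] [320 177  11  44 470]
177 322 328; 181 321 330; 185 320 330; 189 320 330; 193 320 330; 197 320 330; 201 320 330; 205 320 330; 209 320 330; 213 320 330; 217 320 329; 
 (array([0.5399, 0.1883]), np.float64(80.9), array([539.9, 188.3]), array([38.5,  8.8]), 81.4)
(array([0.53959219, 0.18556582, 0.07256199]), [np.float64(0.5), np.float64(0.5), np.float64(0.4)]) (array([0.53945446, 0.18481401, 0.07162752]), [np.float64(0.1), np.float64(0.1)])
block (array([0.5476, 0.2348]), np.float64(80.3), array([547.3, 230.8]), array([159.8,  59.3]), 80.3)
tool y -8.453571788416658
```

```bash
python3 - <<'E'
from h import *
from plant import ctrl
print(go(ctrl.get_state(),(.5397,.1862,.057),-9))
E
```

```text
(array([ -4.7,   2.3, 134.7]), array([ 0.03, -0.01,  0.52]))
```

```bash
python3 -m creep '[{"x":-4.7,"y":2.3,"z":0,"rx":0,"ry":0,"rz":0.5,"grip":1},{"x":0,"y":0,"z":20,"rx":0,"ry":0,"rz":0,"grip":0.6},{"x":0,"y":0,"z":20,"rx":0,"ry":0,"rz":0,"grip":0.6},{"x":0,"y":0,"z":20,"rx":0,"ry":0,"rz":0,"grip":0.6},{"x":0,"y":0,"z":20,"rx":0,"ry":0,"rz":0,"grip":0.6},{"x":0,"y":0,"z":20,"rx":0,"ry":0,"rz":0,"grip":0.6},{"x":0,"y":0,"z":15,"rx":0,"ry":0,"rz":0,"grip":0.6},{"x":0,"y":0,"z":10,"rx":0,"ry":0,"rz":0,"grip":0.6},{"x":0,"y":0,"z":9,"rx":0,"ry":0,"rz":0,"grip":0.6},{"x":0,"y":0,"z":0,"rx":0,"ry":0,"rz":0,"grip":0.6}]' 40 && python3 -m creep '[{"x":0,"y":0,"z":0,"rx":0,"ry":0,"rz":0,"grip":0.4},{"x":0,"y":0,"z":0,"rx":0,"ry":0,"rz":0,"grip":0.2},{"x":0,"y":0,"z":0,"rx":0,"ry":0,"rz":0,"grip":0},{"x":0,"y":0,"z":0,"rx":0,"ry":0,"rz":0,"grip":0},{"x":0,"y":0,"z":0,"rx":0,"ry":0,"rz":0,"grip":0},{"x":0,"y":0,"z":0,"rx":0,"ry":0,"rz":0,"grip":0},{"x":0,"y":0,"z":0,"rx":0,"ry":0,"rz":0,"grip":0},{"x":0,"y":0,"z":0,"rx":0,"ry":0,"rz":0,"grip":0},{"x":0,"y":0,"z":0,"rx":0,"ry":0,"rz":0,"grip":0},{"x":0,"y":0,"z":0,"rx":0,"ry":0,"rz":0,"grip":0}]' 60
```

```text
time: 3.53
eef_pos: [0.5388, 0.1852, 0.0556]
tcp_rot: [0.761, 0.649, -0.001, -0.001]
contact_force: [-1.1, 0.1, -0.1]
opening: 0.596
finger_force: 0.0
time: 4.37
eef_pos: [0.541, 0.1856, 0.0587]
tcp_rot: [0.761, 0.649, 0.001, 0.001]
contact_force: [0.6, -0.2, 5.7]
opening: 0.109
finger_force: 59.1
```

Gripped: opening 9–10 mm, 59 N. Lift straight up.

```bash
python3 -m creep '[{"x":0,"y":0,"z":-7,"rx":0,"ry":0,"rz":0,"grip":0},{"x":0,"y":0,"z":-10,"rx":0,"ry":0,"rz":0,"grip":0},{"x":0,"y":0,"z":-12,"rx":0,"ry":0,"rz":0,"grip":0},{"x":0,"y":0,"z":-16,"rx":0,"ry":0,"rz":0,"grip":0},{"x":0,"y":0,"z":-20,"rx":0,"ry":0,"rz":0,"grip":0},{"x":0,"y":0,"z":-25,"rx":0,"ry":0,"rz":0,"grip":0},{"x":0,"y":0,"z":-25,"rx":0,"ry":0,"rz":0,"grip":0},{"x":0,"y":0,"z":-25,"rx":0,"ry":0,"rz":0,"grip":0},{"x":0,"y":0,"z":-5,"rx":0,"ry":0,"rz":0,"grip":0},{"x":0,"y":0,"z":0,"rx":0,"ry":0,"rz":0,"grip":0}]' 80 && python3 - <<'E'
from h import *
from plant import ctrl
s=ctrl.get_state();print(go(s,(.502,-.02,.2),5),s["eef_pos"],s["opening"],s["finger_force"],go(s,(.502,-.1325,.2),5))
E
```

```text
time: 5.2
eef_pos: [0.5412, 0.1857, 0.2055]
tcp_rot: [0.761, 0.649, 0.002, 0.002]
contact_force: [-0.3, -0.4, -0.3]
opening: 0.104
finger_force: 77.9
(array([-209.3,   -6.3,    5.1]), array([  0.33,  -0.06, -14.08])) [0.54123369 0.18571952 0.20546786] 0.10415321575906626 77.86827564239502 (array([-320.4,   11.5,    5. ]), array([  0.33,  -0.06, -14.08]))
```

```bash
python3 -m creep '[{"x":0,"y":0,"z":0,"rx":0,"ry":0,"rz":-7,"grip":0},{"x":0,"y":0,"z":0,"rx":0,"ry":0,"rz":-7,"grip":0},{"x":-30,"y":-7.5,"z":0,"rx":0,"ry":0,"rz":0,"grip":0},{"x":-30,"y":-7.5,"z":0,"rx":0,"ry":0,"rz":0,"grip":0},{"x":-30,"y":-7.5,"z":0,"rx":0,"ry":0,"rz":0,"grip":0},{"x":-30,"y":-7.5,"z":0,"rx":0,"ry":0,"rz":0,"grip":0},{"x":-30,"y":-7.5,"z":0,"rx":0,"ry":0,"rz":0,"grip":0},{"x":-30,"y":-7.5,"z":0,"rx":0,"ry":0,"rz":0,"grip":0},{"x":-30,"y":-7.5,"z":0,"rx":0,"ry":0,"rz":0,"grip":0},{"x":-30,"y":-7.5,"z":0,"rx":0,"ry":0,"rz":0,"grip":0}]' && python3 -m creep '[{"x":0,"y":0,"z":0,"rx":0,"ry":0,"rz":0,"grip":0},{"x":0,"y":0,"z":0,"rx":0,"ry":0,"rz":0,"grip":0},{"x":0,"y":0,"z":0,"rx":0,"ry":0,"rz":0,"grip":0},{"x":0,"y":0,"z":0,"rx":0,"ry":0,"rz":0,"grip":0},{"x":0,"y":0,"z":0,"rx":0,"ry":0,"rz":0,"grip":0},{"x":0,"y":0,"z":0,"rx":0,"ry":0,"rz":0,"grip":0},{"x":0,"y":0,"z":0,"rx":0,"ry":0,"rz":0,"grip":0},{"x":0,"y":0,"z":0,"rx":0,"ry":0,"rz":0,"grip":0},{"x":0,"y":0,"z":0,"rx":0,"ry":0,"rz":0,"grip":0},{"x":0,"y":0,"z":0,"rx":0,"ry":0,"rz":0,"grip":0}]' && python3 - <<'E'
from h import *
from plant import ctrl,optics
s=ctrl.get_state();print(s["eef_pos"],go(s,(.502,-.1325,.2),5))
c=optics.read_camera("wrist");c2=optics.read_camera("side");pickle.dump((s,c,c2),open("w2.pkl","wb"))
a=cv2.resize(c2["color"][90:190,250:410],(640,400));cv2.imwrite("pics/w2.png",np.vstack([c["color"][:,:],a])[:600+200][100:700])
print(proj(c,(.502,-.1325,.1095)),proj(c2,s["eef_pos"]))
E
```

```text
time: 6.03
eef_pos: [0.4989, -0.0598, 0.1999]
tcp_rot: [0.676, 0.737, -0.001, -0.002]
contact_force: [1.4, -0.6, -0.2]
opening: 0.102
finger_force: 77.9
time: 6.87
eef_pos: [0.5007, -0.0586, 0.2024]
tcp_rot: [0.676, 0.737, 0.0, 0.0]
contact_force: [-0.1, 0.2, -0.2]
opening: 0.103
finger_force: 78.0
[ 0.50070763 -0.05864971  0.20237233] (array([-73.7,  -5.1,   2.4]), array([ 0.01,  0.  , -0.07]))
[316.77666549 280.37983718] [331.30217399 126.67501398]
```

View pics/w2.png

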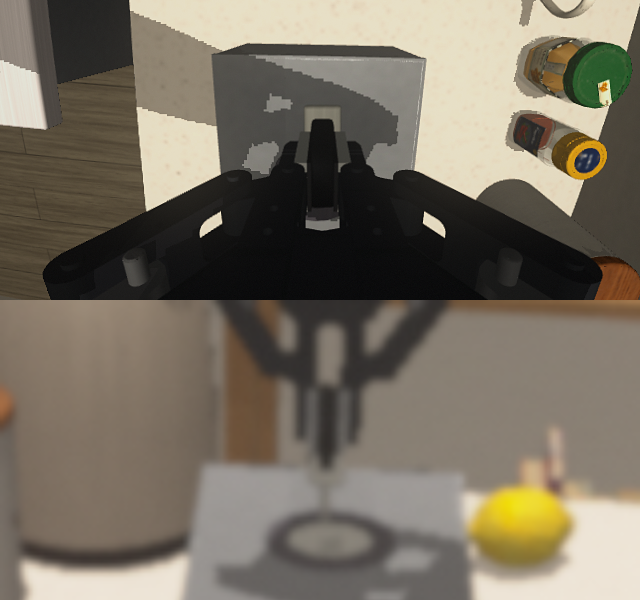

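The wrist view shows the disc held upright at about (322,250), with the lock hidden behind the gripper. The lower picture shows the key hanging straight over the box's near part. I'll pass beyond the lock so the wrist camera sees the slot clear.

```bash
python3 -m creep '[{"x":-15,"y":0,"z":-2,"rx":0,"ry":0,"rz":0,"grip":0},{"x":-25,"y":0,"z":-2,"rx":0,"ry":0,"rz":0,"grip":0},{"x":-25,"y":0,"z":0,"rx":0,"ry":0,"rz":0,"grip":0},{"x":-25,"y":0,"z":0,"rx":0,"ry":0,"rz":0,"grip":0},{"x":-25,"y":0,"z":0,"rx":0,"ry":0,"rz":0,"grip":0},{"x":-15,"y":0,"z":0,"rx":0,"ry":0,"rz":0,"grip":0},{"x":-10,"y":0,"z":0,"rx":0,"ry":0,"rz":0,"grip":0},{"x":0,"y":0,"z":0,"rx":0,"ry":0,"rz":0,"grip":0},{"x":0,"y":0,"z":0,"rx":0,"ry":0,"rz":0,"grip":0},{"x":0,"y":0,"z":0,"rx":0,"ry":0,"rz":0,"grip":0}]' && python3 - <<'E'
from h import *
from plant import ctrl,optics
s=ctrl.get_state()
c=optics.read_camera("wrist");pickle.dump((s,c),open("w3.pkl","wb"))
cv2.imwrite("pics/w3.png",c["color"])
print(proj(c,(.502,-.1325,.1095)))
E
```

```text
time: 7.8
eef_pos: [0.5125, -0.1973, 0.2061]
tcp_rot: [0.676, 0.737, 0.0, -0.0]
contact_force: [-0.2, 0.2, -0.1]
opening: 0.107
finger_force: 78.0
[316.22847079 117.60677938]
```

View pics/w3.png

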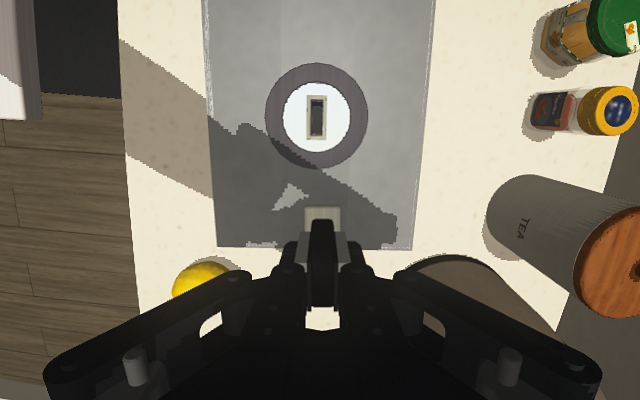

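The slot is unobstructed at (316,118), nearly parallel to the image columns, in the white barrel. The held disc is upright and centred at column 322.

```bash
python3 - <<'E'
from h import *
d=pickle.load(open("v0.pkl","rb"));s,c=pickle.load(open("w3.pkl","rb"))
im=c["color"].astype(int);g=im.max(2)
B=g>205;m,ce,st=blob(B,(316,118),300)
cnt=max(cv2.findContours(m.astype(np.uint8),cv2.RETR_EXTERNAL,cv2.CHAIN_APPROX_NONE)[0],key=cv2.contourArea)
e=cv2.fitEllipse(cnt);print("barrel",e,onz(c,e[0],.1095))
full=np.zeros(g.shape,np.uint8);cv2.drawContours(full,[cnt],-1,1,-1)
sl,ce,st=blob((full>0)&(~B),(316,118),50);print("bevel",ce,st,axis_z(c,sl,.1095))
m2,ce2,st2=blob((full>0)&(g<110),(316,118),30);print("dark",ce2,st2,axis_z(c,m2,.1095))
X,err=tri((c,e[0]),(d["top"],(424.0,213.4)),(d["side"],(332.5,150.5)));print(X,err)
a=onz(c,(203,0),.11);b=onz(c,(216,246),.11);e2=onz(c,(436,0),.11);f=onz(c,(412,249),.11)
for p,q in((a,b),(e2,f),(f,b)):print(np.degrees(np.arctan2(*(p-q)[1::-1])))
y=Ro.from_quat(s["tcp_rot"]).as_matrix()[:,1];print("tool y",np.degrees(np.arctan2(y[1],y[0])))
print(go(s,(.502,-.1325,.2),5))
E
```

```text
barrel ((316.0465393066406, 116.85215759277344), (65.1094741821289, 67.76144409179688), 178.02000427246094) [ 0.50181294 -0.13194399  0.1095    ]
bevel [316.069874   116.60824742] [306  95  21  45 873] (array([ 0.5018, -0.1318]), np.float64(93.8), array([ 501.8, -132.3]), array([15.5, 33.4]), 4.2)
dark [316.06046512 116.76046512] [310  99  13  36 430] (array([ 0.5018, -0.1319]), np.float64(92.5), array([ 501.8, -131.9]), array([ 9.4, 26.5]), 4.4)
[ 0.50197994 -0.13248254  0.10858675] [np.float64(0.6), np.float64(1.2), np.float64(0.8)]
93.06515213624385
93.7426458169825
4.032549737999376
tool y 4.952459866555592
(array([65.4, -4.9,  6.2]), array([-0.02, -0.05, -0.05]))
```

```bash
python3 -m creep '[{"x":10,"y":-1,"z":0,"rx":0,"ry":0,"rz":0,"grip":0},{"x":20,"y":-1.5,"z":0,"rx":0,"ry":0,"rz":0,"grip":0},{"x":20,"y":-1.5,"z":0,"rx":0,"ry":0,"rz":0,"grip":0},{"x":10,"y":-1,"z":0,"rx":0,"ry":0,"rz":0,"grip":0},{"x":5.5,"y":0,"z":0,"rx":0,"ry":0,"rz":1,"grip":0},{"x":0,"y":0,"z":5,"rx":0,"ry":0,"rz":0,"grip":0},{"x":0,"y":0,"z":10,"rx":0,"ry":0,"rz":0,"grip":0},{"x":0,"y":0,"z":5,"rx":0,"ry":0,"rz":0,"grip":0},{"x":0,"y":0,"z":0,"rx":0,"ry":0,"rz":0,"grip":0},{"x":0,"y":0,"z":0,"rx":0,"ry":0,"rz":0,"grip":0}]' && python3 - <<'E'
from h import *
from plant import ctrl
s=ctrl.get_state();print(go(s,(.5018,-.1321,.1215),4),s["opening"])
E
```

```text
time: 8.68
eef_pos: [0.5016, -0.1336, 0.1852]
tcp_rot: [0.683, 0.731, -0.0, -0.001]
contact_force: [-0.1, -1.1, -0.3]
opening: 0.105
finger_force: 78.0
(array([ 1.4,  0.4, 63.7]), array([-0.1 , -0.06, -0.12])) 0.10489270301028343
```

```bash
python3 -m creep '[{"x":1,"y":0.3,"z":5,"rx":0,"ry":0,"rz":0,"grip":0},{"x":0,"y":0,"z":8,"rx":0,"ry":0,"rz":0,"grip":0},{"x":0,"y":0,"z":6,"rx":0,"ry":0,"rz":0,"grip":0},{"x":0,"y":0,"z":5,"rx":0,"ry":0,"rz":0,"grip":0},{"x":0,"y":0,"z":4,"rx":0,"ry":0,"rz":0,"grip":0},{"x":0,"y":0,"z":4,"rx":0,"ry":0,"rz":0,"grip":0},{"x":0,"y":0,"z":4,"rx":0,"ry":0,"rz":0,"grip":0},{"x":0,"y":0,"z":4,"rx":0,"ry":0,"rz":0,"grip":0},{"x":0,"y":0,"z":0,"rx":0,"ry":0,"rz":0,"grip":0},{"x":0,"y":0,"z":0,"rx":0,"ry":0,"rz":0,"grip":0}]' && python3 - <<'E'
from h import *
from plant import ctrl
s=ctrl.get_state();print(go(s,(.5018,-.1321,.1215),4),s["wrist_torque"])
E
```

```text
time: 9.52
eef_pos: [0.5022, -0.1324, 0.1461]
tcp_rot: [0.683, 0.731, -0.0, -0.0]
contact_force: [0.5, 0.0, 0.6]
opening: 0.103
finger_force: 78.0
(array([ 0.3, -0.3, 24.6]), array([-0.02, -0.01, -0.09])) [-0.01059519  0.00563052 -0.01597309]
```

The tip is inside the slot (7 mm below the mouth) with no contact force. Continue down in small steps.

```bash
python3 -m creep '[{"x":0,"y":0,"z":3,"rx":0,"ry":0,"rz":0,"grip":0},{"x":0,"y":0,"z":3,"rx":0,"ry":0,"rz":0,"grip":0},{"x":0,"y":0,"z":3,"rx":0,"ry":0,"rz":0,"grip":0},{"x":0,"y":0,"z":3,"rx":0,"ry":0,"rz":0,"grip":0},{"x":0,"y":0,"z":3,"rx":0,"ry":0,"rz":0,"grip":0},{"x":0,"y":0,"z":3,"rx":0,"ry":0,"rz":0,"grip":0},{"x":0,"y":0,"z":2,"rx":0,"ry":0,"rz":0,"grip":0},{"x":0,"y":0,"z":1,"rx":0,"ry":0,"rz":0,"grip":0},{"x":0,"y":0,"z":0,"rx":0,"ry":0,"rz":0,"grip":0},{"x":0,"y":0,"z":0,"rx":0,"ry":0,"rz":0,"grip":0}]'
```

```text
time: 10.35
eef_pos: [0.5023, -0.1324, 0.1253]
tcp_rot: [0.683, 0.731, -0.0, -0.0]
contact_force: [-0.2, -0.3, -1.4]
opening: 0.105
finger_force: 78.0
```

```bash
python3 -m creep '[{"x":0,"y":0,"z":1,"rx":0,"ry":0,"rz":0,"grip":0},{"x":0,"y":0,"z":1,"rx":0,"ry":0,"rz":0,"grip":0},{"x":0,"y":0,"z":1,"rx":0,"ry":0,"rz":0,"grip":0},{"x":0,"y":0,"z":0.5,"rx":0,"ry":0,"rz":0,"grip":0},{"x":0,"y":0,"z":0.5,"rx":0,"ry":0,"rz":0,"grip":0},{"x":0,"y":0,"z":0,"rx":0,"ry":0,"rz":0,"grip":0},{"x":0,"y":0,"z":0,"rx":0,"ry":0,"rz":0,"grip":0},{"x":0,"y":0,"z":0,"rx":0,"ry":0,"rz":0,"grip":0},{"x":0,"y":0,"z":0,"rx":0,"ry":0,"rz":0,"grip":0},{"x":0,"y":0,"z":0,"rx":0,"ry":0,"rz":0,"grip":0}]'
```

```text
time: 11.18
eef_pos: [0.5025, -0.1326, 0.1232]
tcp_rot: [0.683, 0.731, -0.0, -0.0]
contact_force: [-2.9, 2.2, 7.2]
opening: 0.105
finger_force: 79.3
```

Seated: TCP at 0.1232, the expected height, with 7 N pushing back. Turn clockwise (+rz).

```bash
python3 -m creep '[{"x":0,"y":0,"z":0,"rx":0,"ry":0,"rz":0,"grip":0},{"x":0,"y":0,"z":0,"rx":0,"ry":0,"rz":4,"grip":0},{"x":0,"y":0,"z":0,"rx":0,"ry":0,"rz":5,"grip":0},{"x":0,"y":0,"z":0,"rx":0,"ry":0,"rz":5,"grip":0},{"x":0,"y":0,"z":0,"rx":0,"ry":0,"rz":5,"grip":0},{"x":0,"y":0,"z":0,"rx":0,"ry":0,"rz":5,"grip":0},{"x":0,"y":0,"z":0,"rx":0,"ry":0,"rz":5,"grip":0},{"x":0,"y":0,"z":0,"rx":0,"ry":0,"rz":5,"grip":0},{"x":0,"y":0,"z":0,"rx":0,"ry":0,"rz":5,"grip":0},{"x":0,"y":0,"z":0,"rx":0,"ry":0,"rz":5,"grip":0}]' 110; python3 -c "
from plant import ctrl;print(ctrl.get_state()['wrist_torque'])"
```

```text
time: 12.02
eef_pos: [0.502, -0.1324, 0.1232]
tcp_rot: [0.907, 0.42, -0.001, -0.001]
contact_force: [-5.3, 1.3, 9.4]
opening: 0.105
finger_force: 107.7
[0.36116632 0.94070403 0.11849687]
```

```bash
python3 -m creep '[{"x":0,"y":0,"z":0,"rx":0,"ry":0,"rz":5,"grip":0},{"x":0,"y":0,"z":0,"rx":0,"ry":0,"rz":5,"grip":0},{"x":0,"y":0,"z":0,"rx":0,"ry":0,"rz":5,"grip":0},{"x":0,"y":0,"z":0,"rx":0,"ry":0,"rz":5,"grip":0},{"x":0,"y":0,"z":0,"rx":0,"ry":0,"rz":4,"grip":0},{"x":0,"y":0,"z":0,"rx":0,"ry":0,"rz":4,"grip":0},{"x":0,"y":0,"z":0,"rx":0,"ry":0,"rz":3,"grip":0},{"x":0,"y":0,"z":0,"rx":0,"ry":0,"rz":0,"grip":0},{"x":0,"y":0,"z":0,"rx":0,"ry":0,"rz":0,"grip":0},{"x":0,"y":0,"z":0,"rx":0,"ry":0,"rz":0,"grip":0}]'; python3 - <<'E'
from h import *
from plant import ctrl,optics
s=ctrl.get_state();print(s['wrist_torque'])
y=Ro.from_quat(s["tcp_rot"]).as_matrix()[:,1];print("tool y",np.degrees(np.arctan2(y[1],y[0])))
d=pickle.load(open("v0.pkl","rb"));c=optics.read_camera("top");pickle.dump(c,open("t1.pkl","wb"))
a=[cv2.resize(q["color"][150:300,330:530],(400,300)) for q in(d["top"],c)]
cv2.imwrite("pics/t1.png",np.clip(np.hstack(a)*1.5,0,255).astype(np.uint8))
E
```

```text
time: 12.85
eef_pos: [0.502, -0.1322, 0.1232]
tcp_rot: [0.986, 0.164, -0.001, -0.001]
contact_force: [-6.1, 1.8, 9.6]
opening: 0.099
finger_force: 107.7
[0.39183175 0.87312356 0.06271524]
tool y -71.07305131173909
```

View pics/t1.png

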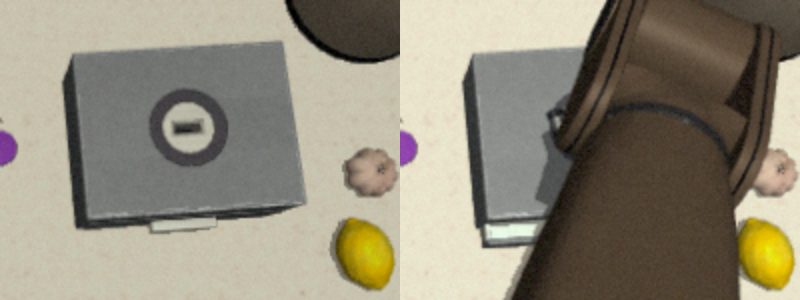

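The drawer now stands ajar: its bright inside shows at the box's front edge (crop (510,232)). The key has turned 75°. Release and lift straight up, then retreat.

```bash
python3 -m creep '[{"x":0,"y":0,"z":0,"rx":0,"ry":0,"rz":0,"grip":0.1},{"x":0,"y":0,"z":0,"rx":0,"ry":0,"rz":0,"grip":0.3},{"x":0,"y":0,"z":0,"rx":0,"ry":0,"rz":0,"grip":0.6},{"x":0,"y":0,"z":0,"rx":0,"ry":0,"rz":0,"grip":0.6},{"x":0,"y":0,"z":0,"rx":0,"ry":0,"rz":0,"grip":0.6},{"x":0,"y":0,"z":0,"rx":0,"ry":0,"rz":0,"grip":0.6},{"x":0,"y":0,"z":-5,"rx":0,"ry":0,"rz":0,"grip":0.6},{"x":0,"y":0,"z":-10,"rx":0,"ry":0,"rz":0,"grip":0.6},{"x":0,"y":0,"z":-15,"rx":0,"ry":0,"rz":0,"grip":0.6},{"x":0,"y":0,"z":-20,"rx":0,"ry":0,"rz":0,"grip":0.6}]' 40 && python3 -m creep '[{"x":0,"y":0,"z":-25,"rx":0,"ry":0,"rz":0,"grip":0.6},{"x":0,"y":0,"z":-25,"rx":0,"ry":0,"rz":0,"grip":0.6},{"x":0,"y":10,"z":-10,"rx":0,"ry":0,"rz":0,"grip":0.6},{"x":0,"y":-20,"z":0,"rx":0,"ry":0,"rz":0,"grip":0.6},{"x":0,"y":-30,"z":0,"rx":0,"ry":0,"rz":0,"grip":0.6},{"x":0,"y":-30,"z":0,"rx":0,"ry":0,"rz":0,"grip":0.6},{"x":0,"y":-30,"z":0,"rx":0,"ry":0,"rz":0,"grip":0.6},{"x":0,"y":-20,"z":0,"rx":0,"ry":0,"rz":0,"grip":0.6},{"x":0,"y":-10,"z":0,"rx":0,"ry":0,"rz":0,"grip":0.6},{"x":0,"y":0,"z":0,"rx":0,"ry":0,"rz":0,"grip":0.6}]'; python3 - <<'E'
from h import *
from plant import optics
a=optics.read_camera("top")["color"][150:300,200:540];b=optics.read_camera("side")["color"][110:310,240:440]
cv2.imwrite("pics/f1.png",np.clip(np.hstack([cv2.resize(a,(480,212)),np.zeros((212,8,3),np.uint8),cv2.resize(b,(212,212))])*1.3,0,255).astype(np.uint8))
E
```

```text
time: 13.73
eef_pos: [0.5015, -0.1321, 0.1713]
tcp_rot: [0.986, 0.164, -0.001, -0.001]
contact_force: [0.3, -0.8, 0.1]
opening: 0.602
finger_force: 0.0
time: 14.57
eef_pos: [0.4599, -0.0085, 0.2314]
tcp_rot: [0.986, 0.165, 0.0, 0.0]
contact_force: [1.5, 0.8, -0.4]
opening: 0.6
finger_force: 0.0
```

View pics/f1.png

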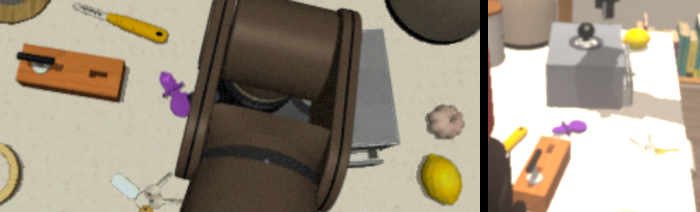

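The key stands upright in the lock with its disc now face-on to the side camera ((587,32) in the picture). The drawer is ajar, the T key is still in the block, and the gripper is clear. Handing in.

```bash
python3 -c "
from plant import sign_off;print(sign_off())"
```

```text
the job is handed in; nothing more can be done
None
```

The job is handed in at about 15 s: the flat disc key was pushed fully into the lock and turned 75° clockwise, the drawer sprang ajar, the key is still standing in the lock, and the T-headed key was not touched.

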